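# Sweep the loose caps into the collecting tray

### The arm

A 6-joint arm with a two-finger parallel gripper is mounted at the origin on the work surface. World frame = base frame: x ahead of the robot, y to its left, z up, the work surface at z = 0. Lengths are in m, angles in rad, forces in N, time in s.
With the tool pointing down it reaches from about 0.35 to 0.85 m from the base axis. Payload 8.1 kg.
Tool frame: the origin (TCP) lies at the very end of the fingers, on their centre line; the grasp point (between the pads) lies 19 mm behind it; z points along the fingers, y is the line along which they close (so a half turn about z gives the same grasp; the last joint's range is limited). The gripper opens to 93 mm and grips with 3 to 60 N. Pads are 15 mm wide; open, the fingers measure 128 mm over their backs; the gripper's body (75 mm by 188 mm) begins 65 mm behind the grasp point.
Start: joints at [1.219, 0.13, 1.488, -0, 1.523, -0.085], TCP at [0.158, 0.579, 0.194] pointing down, gripper open.
Joint ranges: [-2.96, 2.96], [-0.89, 2.26], [0.02, 2.5], [-1.34, 4.48], [0, 2.73], [-2.66, 2.66]. Speed limits (rad/s): [2.39, 2.39, 2.79, 3.14, 3.14, 3.14].

### API

Orientations are given as a rotation vector (axis times angle).
In Python, from plant import robot gives the robot as it stands. The module is installed in compiled form; this text tells all that it offers.
- The arm moves only by the tool play_rows, never from a script. Its argument "increments" is text: rows parted by semicolons, each of 5 numbers parted by spaces: the shift along the tool's x, y, z in mm, then the turn about the tool's z in degrees, then the closure, from -1 (fully open) to 1 (shut). In form: dx dy dz yaw claw; .... A call has 1 to 20 rows; each row is the pose to reach, as a shift and turn from the pose commanded when the call began, along the tool's axes at that moment; what a row does not reach only later rows make up. A row lasts 1/10 s, in which the tool goes at most 50 mm and 8.59 degrees, less where a joint would pass 70% of its speed; a pose out of reach is approached as far as the arm can. A call with a gripper value outside its range is refused whole. The fingers move at their own pace and stop on an object; "force" is the grip in N (left out, the last holds). Time passes only in rows, so rows that repeat a pose let the fingers close. It gives the time, the measured TCP pose, the force, the opening and the grip force at its end, in the units of the state.
- robot.read_state(): the state, without advancing time (a new reading comes with each control period).
- robot.read_camera(name): name is "side" or "top" or "wrist"; returns the picture (400x640x3 uint8, blue, green, red); there is no depth.
- robot.calibration(name): a dict with "vertical_fov" (degrees; the focal length in pixels is half the picture's height over the tangent of half this angle, whatever the lens; pixels are square), "cx", "cy" (the principal point, pixels), "rvec" (rotation vector, rad) and "tvec" (3), from world to camera coordinates, as OpenCV has them. Camera axes: x right, y down, z forward; pixel columns grow to the right and rows downward; lengths in m; the calibration is good to about 2 mm. The wrist camera is an equidistant fisheye: a pixel r from the principal point sees the ray r / f radians off the axis. A picture is of the moment at which its call begins: read the wrist's pose just before it. calibration takes no time and is no camera call; for the wrist camera it gives the pose at the moment of the call.
- robot.close_job(): hands the job in; it is judged then, once.
Trained networks look in the newest picture that a camera, given by its name, has taken for a name from the list of things; names that differ only in an ending like _2 or _b are one class to them, and where a whole thing is asked for, a point or a joint stands for the part that bears it (a point fixed in the world has none). Each returns a list of dicts, best first, with "conf" (0 to 1); they miss things now and then, are a little off and sometimes report something else, mostly with a low value. They report only what shows in the picture. A call takes as long as a camera call.
- robot.recognise(camera, query): "centre" ([x, y, z] in m, in world coordinates, good to about 4 mm: the middle of the surface that is visible of it).
- robot.regions_of(camera, query): "pixels" (400x640 bool, what is visible of it).
- robot.landmark_of(camera, query): "centre" ([x, y, z] in m, in world coordinates, good to about 4 mm: a listed point, or the origin of a listed thing).
The state is a dict: "t": time; "q": joint angles; "dq": joint speeds; "joint_torque": joint torques, N m; "tool_pos": TCP position; "orientation": TCP orientation; "force": force on the tool from outside, world axes, zero at the start; "wrist_torque": the same for the moment, N m; "opening": finger opening in m; "gripper_force": force on a finger pad.
Only numpy, scipy, OpenCV 4.12 (cv2) and the standard library are available. Lean on these libraries where they do the work, as an engineer would, in place of code of your own. Each camera call takes 0.05 s, during which the arm holds its last target. There are 200 camera calls.

### The job

Clear the lab bench: with the fingertips, push the three loose red screw caps across the bench through the open side of the low steel collecting tray, until each lies flat and wholly inside it. Only slide the caps along the bench, never pick them up or tip them over, and leave the two amber sample vials, the wash bottle and the beaker standing where they are.

Things in the scene. Friction and masses are not known exactly. Their poses are not given: they have to be found in the camera images.
- cap_1: loose red screw cap with a ribbed side, lying flat with its underside on the bench: 33 mm across over its ribs, 18 mm high, 15 to 28 g, slides freely when pushed low. Origin at the centre of its underside, z up; yaw means nothing. Not to be lifted.
- cap_2: loose red screw cap with a ribbed side, lying flat with its underside on the bench: 33 mm across over its ribs, 18 mm high, 15 to 28 g, slides freely when pushed low. Origin at the centre of its underside, z up; yaw means nothing. Not to be lifted.
- cap_3: loose red screw cap with a ribbed side, lying flat with its underside on the bench: 33 mm across over its ribs, 18 mm high, 15 to 28 g, slides freely when pushed low. Origin at the centre of its underside, z up; yaw means nothing. Not to be lifted.
- vial_1: amber glass sample vial with a white cap, standing loose on the bench among the red caps: 26 mm across, 45 mm high, 60 g. Origin at the centre of its underside, z up. A bystander to be left alone.
- vial_2: amber glass sample vial with a white cap, standing loose on the bench among the red caps: 26 mm across, 45 mm high, 60 g. Origin at the centre of its underside, z up. A bystander to be left alone.
- tray: fixed steel tray, open on one side. Floor 120 (x) by 220 mm (y), flush with the bench (no step; a yellow line marks the open edge); walls 25 mm high, 4 mm thick on its +x, +y and -y sides. Origin: centre of the floor, bench height. Open edge at its x = -60 mm; inner wall faces at x = +60 and y = +-110 mm. Its -x axis points out of the mouth, roughly to the robot's left (world +y).
- tray_mouth (a point): middle of the tray's open edge at bench height; axes as the tray's (+x goes into the tray)
- wash_bottle: white plastic wash bottle with a blue collar and bent spout, 68 mm across, about 200 mm high, standing left of the work; origin at the centre of its underside. A bystander.
- beaker: glass beaker, 70 mm across, 90 mm high, standing at the far left of the work; origin at the centre of its underside. A bystander.

How it is judged:
By the outcome, as a careful person would: the job done as asked, in the order asked, and still so for the second after the job is handed in, with the robot touching nothing.
It also fails if it takes over 69 s, if anything falls off the work surface, if the arm or the gripper's body presses on something with over 40 N, if the wrist force passes 120 N, or if a joint passes its speed limit or range.

## Working session

There is one attempt and no reset: what is moved stays moved. The work goes in short steps, Python scripts to look and compute and a tool call to move; the robot and the scene stay as the last step left them, time stands still between calls to the robot, and variables do not carry over. Pictures are saved under pics/ and viewed, at most 10 in all, crops included, and the job is handed in when it is done.

Besides the shell and the picture viewer there is one more tool, called after "Request:" in YAML: its name, and indented under it one key for each argument. play_rows: Moves the arm, as the interface text tells. Its arguments: {"type":"object","properties":{"increments":{"type":"string"},"force":{"type":"number"}},"required":["increments"]}

```bash
mkdir -p pics
python3 - <<'E'
from plant import robot
import cv2,numpy as np
s=robot.read_state();print(s['t'],s['tool_pos'],s['orientation'],s['opening'])
print(cv2.Rodrigues(np.array(s['orientation']))[0].round(3))
for c in['top','side']:
    im=robot.read_camera(c);cv2.imwrite(f'pics/{c}0.png',im)
    for q in['cap_1','vial_1','tray','tray_mouth','wash_bottle','beaker']:
        try:
            for d in robot.landmark_of(c,q):print(c,q,round(d['conf'],2),np.round(d['centre'],3))
        except Exception as e:print(c,q,e)
print(robot.read_state()['t'])
E
```

```text
0.0 [0.15794969 0.57821093 0.19341136] [-4.17747836e-01 -3.11332152e+00  2.75476475e-03] 0.09300707344999867
[[-0.965  0.264 -0.001]
 [ 0.264  0.965 -0.002]
 [ 0.    -0.002 -1.   ]]
top cap_1 0.49 [ 0.687 -0.058 -0.001]
top cap_1 0.48 [ 0.462 -0.067  0.001]
top cap_1 0.43 [0.578 0.033 0.006]
top cap_1 0.41 [ 0.641  0.102 -0.002]
top vial_1 0.66 [0.579 0.034 0.001]
top vial_1 0.57 [0.5   0.095 0.   ]
top tray 0.92 [ 0.578 -0.246  0.001]
top tray 0.22 [ 0.639  0.103 -0.002]
top tray_mouth 0.72 [ 0.583 -0.184  0.001]
top wash_bottle 0.72 [ 0.535  0.374 -0.   ]
top wash_bottle 0.23 [0.498 0.093 0.001]
side cap_1 0.8 [ 0.684 -0.063 -0.   ]
side cap_1 0.6 [0.642 0.103 0.001]
side cap_1 0.56 [ 0.465 -0.071 -0.002]
side vial_1 0.79 [ 0.578  0.034 -0.001]
side vial_1 0.79 [0.504 0.088 0.003]
side tray 0.86 [ 0.576 -0.253  0.003]
side tray_mouth 0.91 [ 0.583 -0.191 -0.002]
side wash_bottle 0.56 [0.54  0.377 0.002]
side beaker 0.62 [0.706 0.376 0.004]
0.7
```

View pics/top0.png

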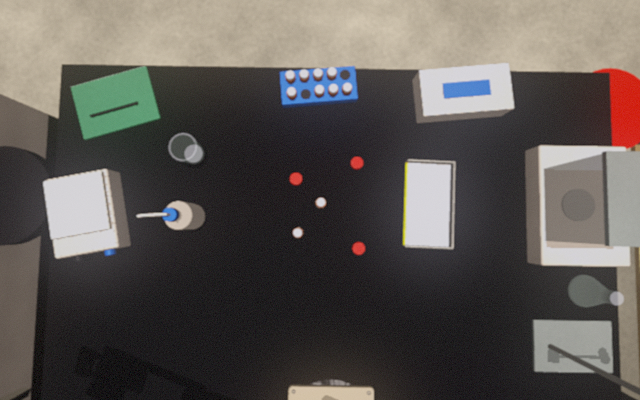

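View pics/side0.png

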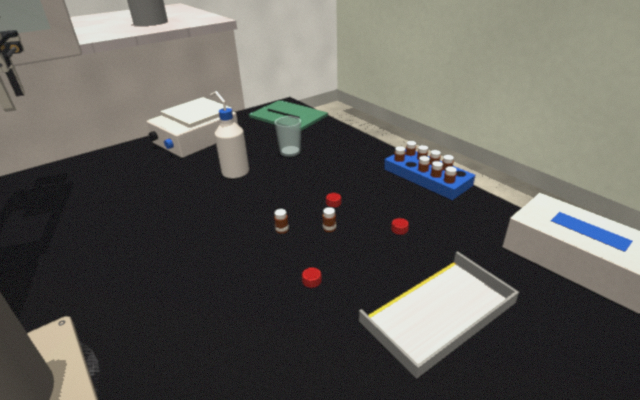

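```bash
cat > h.py <<'E'
from plant import robot
import cv2,numpy as np
def proj(c,P):
    k=robot.calibration(c);f=200/np.tan(np.radians(k['vertical_fov']/2))
    K=np.array([[f,0,k['cx']],[0,f,k['cy']],[0,0,1.]])
    return cv2.projectPoints(np.array(P,float).reshape(-1,3),np.array(k['rvec']),np.array(k['tvec']),K,None)[0].reshape(-1,2)
def unproj(c,uv,z):
    k=robot.calibration(c);f=200/np.tan(np.radians(k['vertical_fov']/2))
    R=cv2.Rodrigues(np.array(k['rvec']))[0];o=-R.T@np.array(k['tvec']).ravel()
    d=R.T@np.array([(uv[0]-k['cx'])/f,(uv[1]-k['cy'])/f,1]);return o+d*(z-o[2])/d[2]
def caps(c='top'):
    im=robot.read_camera(c);h=cv2.cvtColor(im,cv2.COLOR_BGR2HSV)
    m=(((h[...,0]<8)|(h[...,0]>172))&(h[...,1]>130)&(h[...,2]>60)).astype('uint8')
    n,_,st,ce=cv2.connectedComponentsWithStats(m)
    for i in range(1,n):
        if st[i,4]>40:print(c,ce[i].round(1),st[i],unproj(c,ce[i],0.012).round(4))
    return im
E
python3 - <<'E'
from h import *
caps('top');caps('side')
E
```

```text
top [623.4 107. ] [ 593   68   47   80 2301] [ 0.8479 -0.7685  0.012 ]
top [356.5 162.5] [350 156  14  14 165] [ 0.686  -0.0575  0.012 ]
top [295.5 178.4] [289 172  14  14 167] [0.6409 0.1032 0.012 ]
top [358.2 247.9] [351 241  15  15 172] [ 0.4613 -0.064   0.012 ]
side [333.4 199.3] [326 192  16  16 211] [0.636  0.0948 0.012 ]
side [399.5 225.7] [391 218  18  17 266] [ 0.6796 -0.0647  0.012 ]
side [311.3 276.8] [301 267  21  21 360] [ 0.4575 -0.0708  0.012 ]
```

Top view: red caps at (357,162), (296,179), (358,248); vials at (320,202), (298,232); tray from about (404,160) to (455,248) with its yellow open edge on the left. The side view agrees, and the networks match both. I'll go around the bottle to a point behind cap A at (0.685, -0.06), with the fingers part-open as a notch.

Request:
play_rows:
  increments: "-355 -379 0 89 0.484;-355 -379 0 89 0.484;-355 -379 0 89 0.484;-355 -379 0 89 0.484;-355 -379 0 89 0.484;-355 -379 0 89 0.484;-355 -379 0 89 0.484;-355 -379 0 89 0.484;-355 -379 0 89 0.484;-355 -379 0 89 0.484;-355 -379 0 89 0.484;-355 -379 0 89 0.484;-676 -427 0 89 0.484;-676 -427 0 89 0.484;-676 -427 0 89 0.484;-676 -427 0 89 0.484;-676 -427 0 89 0.484;-676 -427 0 89 0.484;-676 -427 0 89 0.484;-676 -427 0 89 0.484"

```text
t: 2.8
tool_pos: [0.6992, -0.0113, 0.1924]
orientation: [-2.479, -1.928, 0.002]
force: [0.5, 0.2, 0.5]
opening: 0.0237
gripper_force: 0.0
```

```bash
cat >> h.py <<'E'
def wun(uv,z,k):
    f=200/np.tan(np.radians(k['vertical_fov']/2));p=np.array(uv)-[k['cx'],k['cy']];r=np.hypot(*p);th=r/f
    R=cv2.Rodrigues(np.array(k['rvec']))[0];o=-R.T@np.array(k['tvec']).ravel()
    d=R.T@np.r_[p/r*np.sin(th),np.cos(th)];return o+d*(z-o[2])/d[2]
def wcaps(name=None):
    k=robot.calibration('wrist');im=robot.read_camera('wrist');h=cv2.cvtColor(im,cv2.COLOR_BGR2HSV)
    m=(((h[...,0]<8)|(h[...,0]>172))&(h[...,1]>130)&(h[...,2]>60)).astype('uint8')
    n,_,st,ce=cv2.connectedComponentsWithStats(m)
    for i in range(1,n):
        if st[i,4]>60:print('w',ce[i].round(1),st[i],wun(ce[i],0.012,k).round(4))
    if name:cv2.imwrite(name,im)
    return k
E
python3 - <<'E'
from h import *
s=robot.read_state();print(s['t'],s['tool_pos'],s['opening'],s['q']);print(cv2.Rodrigues(np.array(s['orientation']))[0].round(3))
wcaps('pics/w1.png')
for q in['cap_1','vial_1','tray','tray_mouth']:
    for d in robot.landmark_of('wrist',q):print(q,round(d['conf'],2),np.round(d['centre'],3))
# tray corners from top, yellow line
im=robot.read_camera('top');h=cv2.cvtColor(im,cv2.COLOR_BGR2HSV)
m=(h[...,0]>20)&(h[...,0]<38)&(h[...,1]>120)&(h[...,2]>80);m[:,:380]=0;m[:,430:]=0
v,u=np.nonzero(m);print(u.min(),u.max(),v.min(),v.max())
for vv in(v.min(),v.max()):print(unproj('top',[u[v==vv].mean(),vv],0))
im=robot.read_camera('side');h=cv2.cvtColor(im,cv2.COLOR_BGR2HSV)
m=(h[...,0]>20)&(h[...,0]<38)&(h[...,1]>120)&(h[...,2]>80);m[:240]=0
v,u=np.nonzero(m)
for uu in(u.min(),u.max()):print(uu,unproj('side',[uu,v[u==uu].mean()],0))
E
```

```text
2.8 [ 0.6992048  -0.01126093  0.1923693 ] 0.023699874535759995 [-8.94341603e-02  4.03637458e-01  1.17061621e+00  8.35089743e-05
  1.56917520e+00  1.59017516e-01]
[[ 0.246  0.969 -0.002]
 [ 0.969 -0.246  0.   ]
 [-0.    -0.002 -1.   ]]
w [252.1  98.8] [238  85  30  29 675] [0.6418 0.1009 0.012 ]
w [321.1 213.9] [308 200  28  29 636] [ 0.6865 -0.0591  0.012 ]
w [171.2 251.6] [160 240  25  26 427] [ 0.4623 -0.0637  0.012 ]
cap_1 0.86 [ 0.64   0.098 -0.002]
cap_1 0.84 [ 0.457 -0.07  -0.   ]
cap_1 0.64 [ 0.692 -0.058 -0.001]
vial_1 0.58 [ 0.5    0.095 -0.001]
vial_1 0.57 [0.578 0.035 0.005]
tray 0.55 [ 0.578 -0.249 -0.001]Traceback (most recent call last):
  File "<stdin>", line 9, in <module>
    return umr_minimum(a, axis, None, out, keepdims, initial, where)
ValueError: zero-size array to reduction operation minimum which has no identity
```

View pics/w1.png

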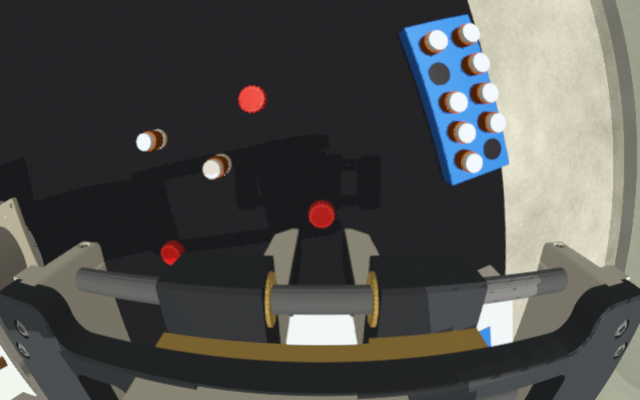

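Wrist view: caps at (321,214), (252,99) and (171,252), with the vials at (148,141) and (215,166). The finger notch lines up with the nearest cap. I'm lowering the fingers behind it and checking the tray corners.

Request:
play_rows:
  increments: "0 0 50 0 0.484;0 0 100 0 0.484;0 0 140 0 0.484;0 0 165 0 0.484;0 0 180 0 0.484;0 0 187 0 0.484;0 0 187 0 0.484"

```text
t: 3.8
tool_pos: [0.6977, -0.0111, 0.0078]
orientation: [2.48, 1.928, 0.0]
force: [-0.2, 0.2, -0.7]
opening: 0.0241
gripper_force: 0.0
```

Run:
```python
from h import *
im=cv2.imread('pics/top0.png')
for uv in[(404.5,160.5),(403.5,247.5)]:print('mouth',unproj('top',uv,0).round(4))
for uv in[(455,161),(454,248)]:print('back',unproj('top',uv,0.025).round(4))
im=cv2.imread('pics/side0.png')
for uv in[(371,318),(457,265)]:print('side mouth',unproj('side',uv,0).round(4))
c=np.array([.578,-.2475]); 
def corners(ang):
    ex=np.array([np.cos(ang),np.sin(ang)]);ey=np.array([-ex[1],ex[0]])
    return [np.r_[c+a*ex+b*ey,0] for a,b in((-.06,-.11),(-.06,.11),(.06,-.11),(.06,.11))]
for a in(-90,-94):
    print(a,np.round(corners(np.radians(a)),3).tolist(),proj('top',corners(np.radians(a))).round(1).tolist(),proj('side',corners(np.radians(a))).round(1).tolist())
s=robot.read_state();print(s['t'],s['tool_pos'],s['force'])
```

```text
mouth [ 0.6957 -0.1872  0.    ]
mouth [ 0.4638 -0.185   0.    ]
back [ 0.6922 -0.3134  0.025 ]
back [ 0.466  -0.3092  0.025 ]
side mouth [ 0.4844 -0.1945  0.    ]
side mouth [ 0.6877 -0.202   0.    ]
-90 [[0.468, -0.188, 0.0], [0.688, -0.188, 0.0], [0.468, -0.308, 0.0], [0.688, -0.308, 0.0]] [[404.5, 245.9], [404.6, 163.3], [450.0, 246.7], [449.4, 164.1]] [[360.2, 320.4], [450.7, 260.7], [417.5, 374.4], [509.4, 299.2]]
-94 [[0.472, -0.18, 0.0], [0.692, -0.195, 0.0], [0.464, -0.3, 0.0], [0.684, -0.315, 0.0]] [[401.6, 244.2], [407.5, 161.9], [447.0, 248.2], [452.3, 165.8]] [[359.2, 316.1], [455.5, 262.0], [411.3, 372.0], [511.9, 303.2]]
3.8 [ 0.6977015  -0.01108298  0.00782758] [-0.17777091  0.1535924  -0.72459208]
```

Run:
```python
import cv2,numpy as np
a=cv2.imread('pics/top0.png')[145:265,390:470];b=cv2.imread('pics/side0.png')[240:380,340:530]
a=cv2.resize(a,None,fx=4,fy=4);b=cv2.resize(b,(456,336))
o=np.zeros((480,780,3),'uint8');o[:,:320]=a;o[:336,322:778]=b;cv2.imwrite('pics/tray.png',o)
```

```text
(no output)
```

View pics/tray.png

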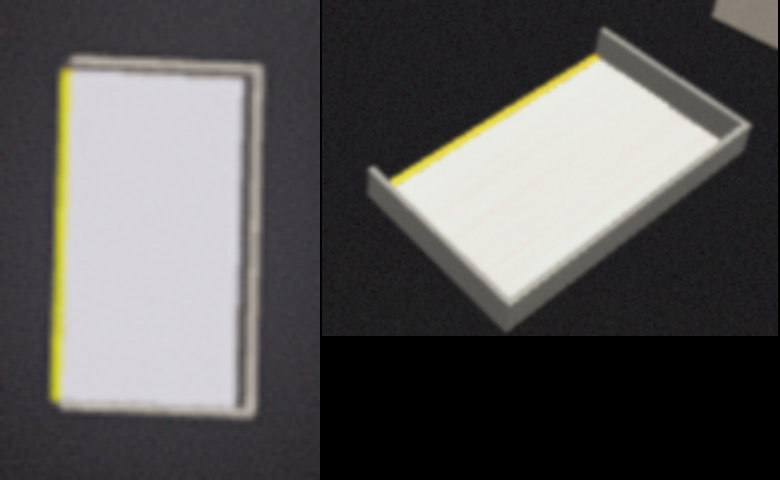

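Tray turned about 92°: mouth corners are near (0.470, -0.184) and (0.690, -0.192). I'm pushing the first cap in at about 120 mm/s.

Request:
play_rows:
  increments: "-10 0 2 0 0.484;-20 0 3 0 0.484;-28 0 3 0 0.484;-36 0 3 0 0.484;-46 0 3 0 0.484;-58 0 3 0 0.484;-70 0 3 0 0.484;-82 0 3 0 0.484;-94 0 3 0 0.484;-106 0 3 0 0.484;-118 0 3 0 0.484;-130 0 3 0 0.484;-142 0 3 0 0.484;-154 0 3 0 0.484;-166 0 3 0 0.484;-178 0 3 0 0.484;-190 0 3 0 0.484;-202 0 3 0 0.484;-212 0 3 0 0.484;-219 0 3 0 0.484"

```text
t: 5.8
tool_pos: [0.6434, -0.2246, 0.0044]
orientation: [2.481, 1.927, -0.0]
force: [0.6, 0.2, -1.0]
opening: 0.0238
gripper_force: 0.0
```

Run:
```python
from h import *
s=robot.read_state();print(s['t'],s['tool_pos'],s['force'])
caps('top');caps('side');wcaps()
```

```text
5.8 [ 0.64335394 -0.22461204  0.00443921] [ 0.56831215  0.17743433 -1.01468339]
top [623.5 107. ] [ 593   68   47   80 2300] [ 0.8478 -0.7686  0.012 ]
top [356.6 162.5] [350 156  15  14 166] [ 0.686  -0.0576  0.012 ]
top [295.5 178.4] [289 172  14  14 168] [0.641  0.1033 0.012 ]
top [358.2 247.9] [351 241  15  15 175] [ 0.4612 -0.0642  0.012 ]
side [333.2 199.3] [325 192  17  16 212] [0.6356 0.0949 0.012 ]
side [396.4 226.1] [391 218  12  17 161] [ 0.6739 -0.0616  0.012 ]
side [311.3 276.9] [301 267  21  21 365] [ 0.4574 -0.0709  0.012 ]
w [50.7 93.5] [  32   73   39   43 1335] [ 0.4649 -0.0673  0.012 ]
```

Run:
```python
from h import *
a=robot.read_camera('side');k=robot.calibration('wrist');b=robot.read_camera('wrist');cv2.imwrite('pics/s2.png',np.hstack([cv2.resize(a[100:380,240:540],(400,373)),cv2.resize(b,(400,250))[:, :] if 0 else cv2.copyMakeBorder(cv2.resize(b,(400,250)),0,123,0,0,0)]))
print(robot.read_state()['t']);caps('top');caps('side')
```

```text
6.05
top [623.5 107. ] [ 593   68   47   80 2294] [ 0.8478 -0.7686  0.012 ]
top [356.5 162.5] [350 156  14  14 165] [ 0.686  -0.0575  0.012 ]
top [295.5 178.4] [289 172  14  14 168] [0.641  0.1033 0.012 ]
top [358.2 247.9] [351 241  15  15 174] [ 0.4612 -0.064   0.012 ]
side [333.2 199.3] [325 192  17  16 213] [0.6358 0.095  0.012 ]
side [396.1 226. ] [391 217  11  18 152] [ 0.6737 -0.0609  0.012 ]
side [311.3 276.9] [301 267  21  21 363] [ 0.4574 -0.0709  0.012 ]
```

View pics/s2.png

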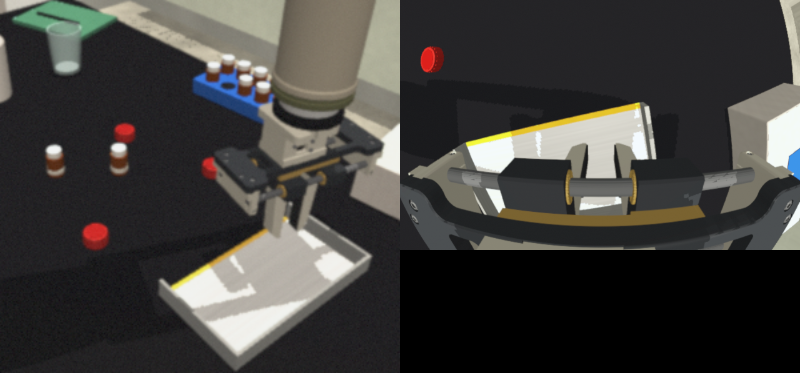

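Run:
```python
from h import *
k=robot.calibration('wrist');f=200/np.tan(np.radians(k['vertical_fov']/2))
R=cv2.Rodrigues(np.array(k['rvec']))[0];t=np.array(k['tvec']).ravel();print('cam',-R.T@t,'axis',R[2],k['vertical_fov'])
for P in[(.687,-.059,.012),(.641,.101,.012),(.462,-.067,.012),(.69,-.192,0),(.638,-.244,.012)]:
    c=R@np.array(P)+t;th=np.arctan2(np.hypot(c[0],c[1]),c[2]);d=c[:2]/np.hypot(*c[:2]);print(P,d*th*f+[k['cx'],k['cy']])
for P in[(.643,-.225,.005),(.687,-.059,.009),(.638,-.244,.012)]:print(proj('side',P),proj('top',P))
b=robot.read_camera('wrist')
for d in robot.landmark_of('wrist','cap_1'):print(d)
a=robot.read_camera('top');s=robot.read_camera('side')
cv2.imwrite('pics/s3.png',np.hstack([cv2.resize(a[130:290,280:480],(400,320)),cv2.resize(s[180:340,340:540],(400,320))]))
```

```text
cam [ 0.66193375 -0.15097782  0.19481987] axis [-0.06523091 -0.25737565 -0.96410721] 65.70646984690485
(0.687, -0.059, 0.012) [323.92874767 -34.6351336 ]
(0.641, 0.101, 0.012) [ 215.96778812 -159.32026122]
(0.462, -0.067, 0.012) [48.78710643 96.36182253]
(0.69, -0.192, 0) [379.07427282 166.31040464]
(0.638, -0.244, 0.012) [320.73062964 264.02602577]
[[451.68448219 281.25076592]] [[419.11853597 180.05112244]]
[[400.00418218 224.16100378]] [[356.97408462 162.34319281]]
[[459.51645191 285.95794796]] [[427.0415272  181.73627839]]
{'centre': [0.4602, -0.0693, -0.001], 'conf': 0.69}
```

View pics/s3.png

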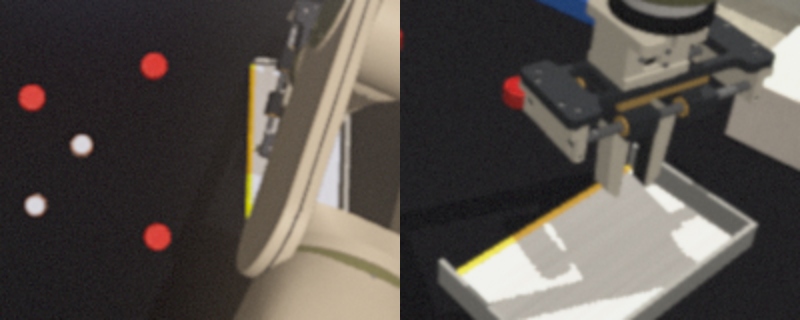

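The cap stayed at its old place and the force read zero, so the fingers passed over it. In the side crop the fingertips sit at about (612,195) and (650,185), some 6 px above where the reported TCP projects. The tips are probably higher than reported, so I'm feeling for the floor gently.

Request:
play_rows:
  increments: "0 0 2 0 0.484;0 0 4 0 0.484;0 0 4 0 0.484;0 0 4 0 0.484"

```text
t: 6.75
tool_pos: [0.6435, -0.2235, 0.0002]
orientation: [-2.48, -1.928, 0.0]
force: [-0.8, 0.7, 0.3]
opening: 0.0242
gripper_force: 0.0
```

Run:
```python
from h import *
s=robot.read_state();print(s['t'],s['tool_pos'],s['force'],s['q'])
a=robot.read_camera('side');cv2.imwrite('pics/s4.png',cv2.resize(a[220:310,390:510],None,fx=6,fy=6,interpolation=cv2.INTER_CUBIC))
p=np.array(s['tool_pos']);R=cv2.Rodrigues(np.array(s['orientation']))[0]
for sg in(-1,1):
  for z in(0,.02):
    print(sg,z,((proj('side',p+R@np.array([.0,sg*.012,-z]))-[390,220])*6).round(0))
```

```text
6.75 [ 6.43467391e-01 -2.23499757e-01  1.90517526e-04] [-0.7961484   0.6672067   0.33368182] [-4.09527671e-01  5.00217544e-01  1.40560505e+00 -1.31806358e-05
  1.23615326e+00 -1.60159267e-01]
-1 0 [[330. 388.]]
-1 0.02 [[339. 338.]]
1 0 [[399. 363.]]
1 0.02 [[409. 313.]]
```

View pics/s4.png

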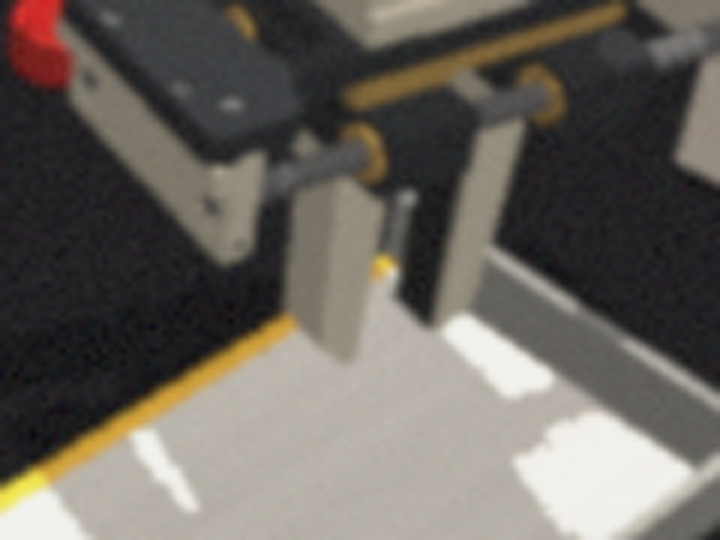

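Left fingertip corner is at (347,362) in the crop, against a prediction near (345,400). So the tips sit about 14 mm higher than reported. I'm lowering further in small steps.

Request:
play_rows:
  increments: "0 0 2 0 0.484;0 0 4 0 0.484;0 0 6 0 0.484;0 0 7 0 0.484;0 0 8 0 0.484;0 0 8 0 0.484"

```text
t: 7.4
tool_pos: [0.6435, -0.2235, -0.0078]
orientation: [-2.48, -1.928, 0.0]
force: [0.2, 0.1, -0.2]
opening: 0.0241
gripper_force: 0.0
```

Request:
play_rows:
  increments: "0 0 1 0 0.484;0 0 2 0 0.484;0 0 3 0 0.484;0 0 3 0 0.484"

```text
t: 7.8
tool_pos: [0.6435, -0.2235, -0.0108]
orientation: [-2.48, -1.928, 0.0]
force: [1.1, 0.2, 0.3]
opening: 0.0242
gripper_force: 0.0
```

Run:
```python
from h import *
s=robot.read_state();print(s['t'],s['tool_pos'],s['force'])
a=robot.read_camera('side');cv2.imwrite('pics/s5.png',cv2.resize(a[240:310,420:500],(800,600)[::1] if 0 else (640,560),interpolation=cv2.INTER_CUBIC))
p=np.array(s['tool_pos']);R=cv2.Rodrigues(np.array(s['orientation']))[0]
for z in(-.016,-.012,-.008,0):
  for y in(-.015,-.012,.012,.015):
    print(z,y,((proj('side',np.r_[(p+R@np.array([-.0075,y,0]))[:2],p[2]-z])-[420,240])*8).round(0))
```

```text
7.8 [ 0.64349341 -0.22346621 -0.01079731] [1.11871486 0.16980031 0.25848958]
-0.016 -0.015 [[213. 369.]]
-0.016 -0.012 [[225. 364.]]
-0.016 0.012 [[317. 330.]]
-0.016 0.015 [[329. 326.]]
-0.012 -0.015 [[210. 382.]]
-0.012 -0.012 [[222. 378.]]
-0.012 0.012 [[314. 344.]]
-0.012 0.015 [[326. 340.]]
-0.008 -0.015 [[208. 395.]]
-0.008 -0.012 [[219. 391.]]
-0.008 0.012 [[312. 357.]]
-0.008 0.015 [[323. 353.]]
0 -0.015 [[203. 422.]]
0 -0.012 [[214. 418.]]
0 0.012 [[306. 383.]]
0 0.015 [[317. 379.]]
```

View pics/s5.png

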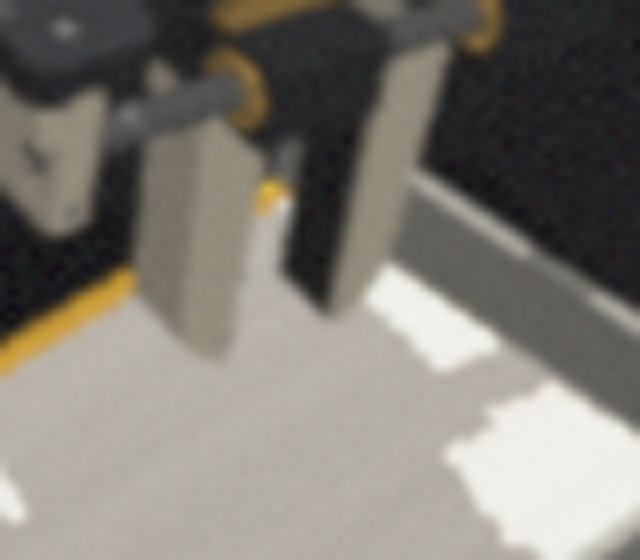

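The inner front corners at about (230,355) and (330,318) put the tips 17–18 mm above the reported TCP, so they are now near z = 6–7 mm. I'm raising, going back behind the first cap and lowering to this height.

Request:
play_rows:
  increments: "0 0 -25 0 0.484;0 0 -50 0 0.484;45 0 -50 0 0.484;90 0 -50 0 0.484;135 0 -50 0 0.484;180 0 -50 0 0.484;205 0 -50 0 0.484;219 0 -50 0 0.484;219 0 -40 0 0.484;219 0 -20 0 0.484;219 0 -8 0 0.484;219 0 0 0 0.484;219 0 1 0 0.484;219 0 1 0 0.484"

```text
t: 9.25
tool_pos: [0.6976, -0.0121, -0.0117]
orientation: [-2.481, -1.927, 0.0]
force: [-0.0, -1.1, -0.1]
opening: 0.0237
gripper_force: 0.0
```

Request:
play_rows:
  increments: "-10 0 0 0 0.484;-20 0 0 0 0.484;-28 0 0 0 0.484;-36 0 0 0 0.484;-44 0 0 0 0.484;-52 0 0 0 0.484;-60 0 0 0 0.484;-68 0 0 0 0.484;-74 0 0 0 0.484;-78 0 0 0 0.484;-78 0 0 0 0.484"

```text
t: 10.35
tool_pos: [0.6783, -0.0875, -0.0116]
orientation: [2.481, 1.927, -0.0]
force: [0.1, -0.5, -0.3]
opening: 0.0242
gripper_force: 0.0
```

Run:
```python
from h import *
s=robot.read_state();print(s['t'],s['tool_pos'],s['force'])
caps('top');caps('side');wcaps()
```

```text
10.35 [ 0.67828041 -0.08752697 -0.01160524] [ 0.06700073 -0.49565358 -0.28887535]
top [623.5 107. ] [ 593   68   47   80 2299] [ 0.8479 -0.7686  0.012 ]
top [295.5 178.4] [289 172  14  14 167] [0.6409 0.1032 0.012 ]
side [333.1 199.3] [325 192  17  16 210] [0.6354 0.0949 0.012 ]
side [412.  239.6] [403 231  19  18 273] [ 0.6665 -0.1105  0.012 ]
side [311.4 277.1] [302 267  20  21 346] [ 0.4572 -0.0714  0.012 ]
w [321.2 264.3] [ 297  240   50   45 1876] [ 0.6749 -0.1     0.012 ]
w [ 56.3 253.4] [ 46 246  25  18 176] [ 0.4632 -0.0519  0.012 ]
```

The cap now rides in the notch. I'm pushing it on into the tray.

Request:
play_rows:
  increments: "-4 0 0 0 0.484;-10 0 0 0 0.484;-18 0 0 0 0.484;-26 0 0 0 0.484;-34 0 0 0 0.484;-42 0 0 0 0.484;-50 0 0 0 0.484;-58 0 0 0 0.484;-66 0 0 0 0.484;-74 0 0 0 0.484;-82 0 0 0 0.484;-90 0 0 0 0.484;-98 0 0 0 0.484;-106 0 0 0 0.484;-114 0 0 0 0.484;-122 0 0 0 0.484;-130 0 0 0 0.484;-136 0 0 0 0.484;-140 0 0 0 0.484;-141 0 0 0 0.484"

```text
t: 12.5
tool_pos: [0.6435, -0.2241, -0.0116]
orientation: [2.481, 1.927, 0.0]
force: [-0.8, -0.0, -0.1]
opening: 0.024
gripper_force: 0.1
```

Run:
```python
from h import *
s=robot.read_state();print(s['t'],s['tool_pos'],s['force'])
caps('side');wcaps()
```

```text
12.5 [ 0.64349367 -0.22408639 -0.0115739 ] [-0.80950488 -0.03529855 -0.13993565]
side [333.3 199.3] [325 192  17  16 212] [0.6358 0.0948 0.012 ]
side [311.3 277. ] [301 267  21  21 364] [ 0.4572 -0.0709  0.012 ]
side [457.9 287.4] [449 277  19  21 300] [ 0.6332 -0.2444  0.012 ]
w [36.9 94.4] [  18   72   39   46 1439] [ 0.4653 -0.0673  0.012 ]
w [321.3 264.6] [ 297  240   50   46 1860] [ 0.6401 -0.2372  0.012 ]
```

The first cap is in, at about (0.638, -0.243). Next I go behind the cap at (0.641, 0.101), turned square to the mouth.

Request:
play_rows:
  increments: "8 0 0 0 0.484;18 0 0 0 0.484;18 0 -40 0 0.484;18 0 -75 0 0.484;50 -10 -75 -3 0.484;95 -22 -75 -8 0.484;140 -34 -75 -14.3 0.484;185 -46 -75 -14.3 0.484;230 -58 -75 -14.3 0.484;275 -70 -75 -14.3 0.484;320 -82 -75 -14.3 0.484;350 -91 -75 -14.3 0.484;362 -94 -75 -14.3 0.484;362 -94 -75 -14.3 0.484;362 -94 -50 -14.3 0.484;362 -94 -25 -14.3 0.484;362 -94 -10 -14.3 0.484;362 -94 -2 -14.3 0.484;362 -94 0 -14.3 0.484;362 -94 0 -14.3 0.484"

```text
t: 14.6
tool_pos: [0.6424, 0.15, -0.011]
orientation: [2.222, 2.221, 0.001]
force: [-0.8, -0.2, -0.2]
opening: 0.0241
gripper_force: 0.0
```

Run:
```python
from h import *
s=robot.read_state();print(s['t'],s['tool_pos'],s['force'],cv2.Rodrigues(np.array(s['orientation']))[0][:,0].round(3))
caps('top');caps('side')
for c in('top','side'):
  for d in robot.landmark_of(c,'vial_1'):print(c,d)
```

```text
14.6 [ 0.64238245  0.15002581 -0.01102149] [-0.77409292 -0.17815895 -0.15907497] [0. 1. 0.]
top [623.5 107. ] [ 593   68   47   80 2299] [ 0.8477 -0.7686  0.012 ]
top [299.6 178. ] [297 173   6  11  47] [0.6423 0.0924 0.012 ]
top [424.9 181.5] [420 177  11  10  91] [ 0.6384 -0.2383  0.012 ]
top [358.2 247.9] [351 241  15  15 165] [ 0.4613 -0.0641  0.012 ]
side [333.3 199.6] [326 192  16  16 200] [0.6351 0.094  0.012 ]
side [311.3 276.9] [301 267  21  21 361] [ 0.4574 -0.0708  0.012 ]
side [457.8 287.6] [449 279  19  19 292] [ 0.6327 -0.2446  0.012 ]
top {'centre': [0.5815, 0.0301, 0.0034], 'conf': 0.57}
side {'centre': [0.5053, 0.09, 0.001], 'conf': 0.76}
side {'centre': [0.5757, 0.0323, -0.0004], 'conf': 0.65}
```

Request:
play_rows:
  increments: "-10 0 0 0 0.484;-20 0 0 0 0.484;-28 0 0 0 0.484;-36 0 0 0 0.484;-44 0 0 0 0.484;-52 0 0 0 0.484;-60 0 0 0 0.484;-68 0 0 0 0.484;-76 0 0 0 0.484;-84 0 0 0 0.484;-92 0 0 0 0.484;-100 0 0 0 0.484;-108 0 0 0 0.484;-116 0 0 0 0.484;-124 0 0 0 0.484;-132 0 0 0 0.484;-142 0 0 0 0.484;-152 0 0 0 0.484;-162 0 0 0 0.484;-170 0 0 0 0.484"

```text
t: 16.8
tool_pos: [0.6419, -0.0206, -0.0116]
orientation: [2.221, 2.221, -0.0]
force: [0.3, 0.3, 1.0]
opening: 0.0239
gripper_force: 0.1
```

Request:
play_rows:
  increments: "-6 -1 0 0 0.484;-14 -3 0 0 0.484;-22 -6 0 0 0.484;-30 -9 0 0 0.484;-38 -12 0 0 0.484;-48 -15 0 0 0.484;-58 -18 0 0 0.484;-68 -21 0 0 0.484;-78 -24 0 0 0.484;-88 -27 0 0 0.484;-98 -30 0 0 0.484;-108 -33 0 0 0.484;-118 -36 0 0 0.484;-128 -40 0 0 0.484;-140 -44 0 0 0.484;-152 -48 0 0 0.484;-164 -52 0 0 0.484;-176 -56 0 0 0.484;-188 -60 0 0 0.484;-196 -62 0 0 0.484"

```text
t: 18.8
tool_pos: [0.5795, -0.2169, -0.0116]
orientation: [2.222, 2.221, -0.0]
force: [-0.5, 0.2, 0.3]
opening: 0.024
gripper_force: 0.1
```

Run:
```python
from h import *
s=robot.read_state();print(s['t'],s['tool_pos'],s['force'])
caps('top');caps('side');wcaps()
```

```text
18.8 [ 0.57946918 -0.21687815 -0.01157212] [-0.45568026  0.20430056  0.29035369]
top [623.5 106.9] [ 593   68   47   80 2299] [ 0.8479 -0.7686  0.012 ]
top [425.9 180. ] [423 176   8   8  44] [ 0.6424 -0.241   0.012 ]
top [358.2 247.9] [351 241  15  15 175] [ 0.4612 -0.0642  0.012 ]
side [311.4 277. ] [301 267  21  21 362] [ 0.4574 -0.071   0.012 ]
side [457.7 287.7] [449 279  19  19 290] [ 0.6325 -0.2445  0.012 ]
side [431.4 302.5] [422 292  20  21 331] [ 0.5738 -0.2388  0.012 ]
w [132.1  14.6] [ 106    0   55   35 1554] [ 0.4637 -0.072   0.012 ]
w [321.  265.3] [ 297  241   50   45 1795] [ 0.5796 -0.2312  0.012 ]
w [412.3 251.7] [399 248  29   7 131] [ 0.6355 -0.2231  0.012 ]
```

The second cap is in, at about (0.578, -0.236). Now the third cap, at (0.461, -0.067).

Request:
play_rows:
  increments: "8 0 0 0 0.484;18 0 0 0 0.484;18 0 -40 0 0.484;18 0 -75 0 0.484;50 -25 -75 -4 0.484;85 -50 -75 -10 0.484;120 -77 -75 -16 0.484;155 -103 -75 -19.6 0.484;185 -126 -75 -19.6 0.484;197 -135 -75 -19.6 0.484;197 -135 -75 -19.6 0.484;197 -135 -50 -19.6 0.484;197 -135 -25 -19.6 0.484;197 -135 -10 -19.6 0.484;197 -135 -2 -19.6 0.484;197 -135 0 -19.6 0.484;197 -135 0 -19.6 0.484"

```text
t: 20.65
tool_pos: [0.4455, -0.019, -0.0112]
orientation: [1.811, 2.567, 0.0]
force: [-0.2, -0.4, 0.1]
opening: 0.0241
gripper_force: 0.0
```

Run:
```python
from h import *
s=robot.read_state();print(s['t'],s['tool_pos'],s['force'],cv2.Rodrigues(np.array(s['orientation']))[0][:,0].round(3))
caps('top');caps('side');wcaps()
```

```text
20.65 [ 0.44550788 -0.01899205 -0.0112449 ] [-0.22545982 -0.42196914  0.14464224] [-0.335  0.942 -0.   ]
top [623.5 107. ] [ 593   68   47   80 2300] [ 0.8478 -0.7686  0.012 ]
top [424.9 181.5] [420 177  11  10  91] [ 0.6384 -0.2383  0.012 ]
top [422.9 204.1] [418 199  11  11  94] [ 0.5786 -0.2329  0.012 ]
side [311.4 277. ] [302 267  20  21 357] [ 0.4574 -0.0712  0.012 ]
side [457.8 287.6] [449 279  19  19 291] [ 0.6328 -0.2446  0.012 ]
side [431.3 302.6] [422 293  20  20 322] [ 0.5735 -0.2389  0.012 ]
w [319.6 323. ] [294 315  52  20 793] [ 0.4653 -0.0756  0.012 ]
```

Request:
play_rows:
  increments: "-10 0 0 0 0.484;-20 0 0 0 0.484;-28 0 0 0 0.484;-36 0 0 0 0.484;-44 0 0 0 0.484;-52 0 0 0 0.484;-60 0 0 0 0.484;-68 0 0 0 0.484;-76 0 0 0 0.484;-84 0 0 0 0.484;-92 0 0 0 0.484;-100 0 0 0 0.484;-106 0 0 0 0.484;-110 0 0 0 0.484"

```text
t: 22.2
tool_pos: [0.482, -0.1228, -0.0116]
orientation: [1.811, 2.567, -0.0]
force: [0.5, 0.6, -0.5]
opening: 0.0238
gripper_force: 0.1
```

Request:
play_rows:
  increments: "-6 0 0 0 0.484;-14 0 0 0 0.484;-22 0 0 0 0.484;-30 0 0 0 0.484;-38 0 0 0 0.484;-46 0 0 0 0.484;-54 0 0 0 0.484;-62 0 0 0 0.484;-70 0 0 0 0.484;-78 0 0 0 0.484;-86 0 0 0 0.484;-94 0 0 0 0.484;-100 0 0 0 0.484;-104 0 0 0 0.484;-104 0 0 0 0.484"

```text
t: 23.7
tool_pos: [0.5169, -0.2207, -0.0115]
orientation: [1.811, 2.567, -0.0]
force: [0.3, 0.4, -0.5]
opening: 0.0236
gripper_force: 0.0
```

Request:
play_rows:
  increments: "8 0 0 0 0.484;18 0 0 0 0.484;18 0 -40 0 0.484;18 0 -80 0 0.484;60 0 -120 0 0.484;105 0 -150 0 0.484;150 0 -160 0 0.484;180 0 -160 0 0.484;180 0 -160 0 0.484"

```text
t: 24.6
tool_pos: [0.4551, -0.0464, 0.1492]
orientation: [1.805, 2.571, 0.003]
force: [-0.3, -0.6, -0.5]
opening: 0.0238
gripper_force: 0.0
```

Run:
```python
from h import *
s=robot.read_state();print(s['t'],s['tool_pos'],s['force'])
a=caps('top');b=caps('side');cv2.imwrite('pics/end.png',np.hstack([cv2.resize(a[100:280,160:480],(400,225)),cv2.resize(b[100:380,200:548],(400,322))[:225] if 0 else cv2.resize(b[100:380,200:548],(400,225))]))
for c in('top','side'):
  for q in('vial_1','beaker','wash_bottle'):
    for d in robot.landmark_of(c,q):print(c,q,np.round(d['centre'],3))
```

```text
24.6 [ 0.45513354 -0.04635885  0.14922936] [-0.25613616 -0.63982853 -0.53677935]
top [623.5 107. ] [ 593   68   47   80 2299] [ 0.8478 -0.7686  0.012 ]
top [424.8 181.6] [420 177  11  10  90] [ 0.6383 -0.2381  0.012 ]
top [422.9 204.1] [418 199  11  11  94] [ 0.5786 -0.2329  0.012 ]
top [423.7 225.5] [419 221  11  10  92] [ 0.5226 -0.2351  0.012 ]
side [457.8 287.6] [449 279  19  19 291] [ 0.6328 -0.2446  0.012 ]
side [431.3 302.5] [422 293  20  20 321] [ 0.5736 -0.2389  0.012 ]
side [408.3 320.6] [399 310  20  22 353] [ 0.5183 -0.2412  0.012 ]
top vial_1 [ 0.503  0.092 -0.002]
top vial_1 [0.576 0.033 0.001]
top beaker [ 0.708  0.375 -0.002]
top wash_bottle [ 0.536  0.373 -0.002]
side vial_1 [ 0.572  0.034 -0.001]
side vial_1 [0.507 0.089 0.002]
side wash_bottle [0.537 0.372 0.004]
```

View pics/end.png

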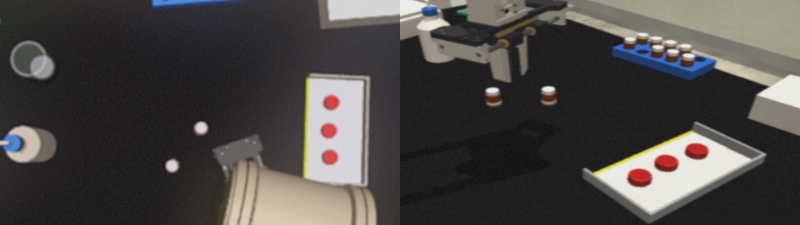

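All three caps lie flat inside the tray, at (331,103), (329,131) and (330,157) in the left half. The vials, bottle and beaker stand where they were.

```bash
python3 -c "
from plant import robot
print(robot.close_job())"
```

```text
the job is handed in; nothing more can be done
None
```

I pushed all three red caps into the tray, where they lie flat and wholly inside; the vials, wash bottle and beaker stayed put, and I handed the job in at about 25 s of the 69 s allowed.

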